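Weigh the tube carrier on the hanging spring balance

TASK

Weigh the rectangular tube carrier: hang it by its handle bar on the hook of the spring balance, lower it slowly until the spring carries the whole weight, and only then let go, so that the pointer neither drops nor springs with a jerk but settles. Leave the carrier hanging level and still, and leave the round carrier standing where it is.

Things in the scene. Friction and masses are not known exactly. Their poses are not given: they have to be found in the camera images.
- carrier: Load, 0.43-0.57 kg: rectangular steel tray 120 (x) by 74 (y) by 45 mm with six capped tubes, caps to 75 mm. Origin: centre of its underside, z up. Rigid bail over it in its x-z plane: 8 mm legs at x = -56 and 56 mm and, along x, a round handle bar 8 mm thick, underside 141 mm above the origin. Window from caps to bar: 66 mm.
- carrier_knob (a point): Where to grip the carrier, from above: middle of its black square knob, 195 mm above the carrier's origin, axes as the carrier's. The knob is 22 x 22 mm (sides along x and y), 46 mm tall (172 to 218 mm above the carrier's origin), on a 10 mm stem that stands on the middle of the handle bar.
- hook_seat (a point): Middle of the hook's floor, where the bar's underside rests; 220 mm above the bench unloaded, moves down with the hook. A steel strip, 24 mm wide (x), 6 mm thick, bent to a channel along x, open upward: floor 22 mm wide, sides flaring to 46 mm at the mouth, 24 mm up. The -y side is a free lip; from the +y side an arm (top 22 mm up) runs in +y to the column.
- scale: Spring balance, fixed to the bench, axes as hook_seat's. Origin on the bench right below the hook. Base 12 mm thick, x -85 to 85, y -70 to 180 mm; column 288 mm tall at y = 125 mm, near faces of it and its carriage from y = 103 mm. The bar comes over the lip from -y, the hook passing through the bail's window, then down, bar along x (either way round).
- hook (a joint): Downward travel of the sprung hook and its pointer in m: 0 unloaded (upper stop), 0.05 at the lower stop. Spring about 150 N/m, lightly damped; the carrier's weight draws it down by 25 to 36 mm (typically 31 mm), where the carrier hangs clear of the base.
- round_carrier: Bystander to be left alone: round steel pot 96 mm across, 45 mm high, white lid to 67 mm, with the same kind of bail (legs at x = -44 and 44 mm) and the same knob, 172 to 218 mm up. Origin: centre of its underside.

How it is judged:
By the outcome, as a careful person would: the job done as asked, in the order asked, and still so for the second after the job is handed in, with the robot touching nothing.
It also fails if it takes over 51 s, if anything falls off the work surface, if the arm or the gripper's body presses on something with over 40 N, if the wrist force passes 120 N, or if a joint passes its speed limit or range.

ROBOT

A 6-joint arm with a two-finger parallel gripper is mounted at the origin on the work surface. World frame = base frame: x ahead of the robot, y to its left, z up, the work surface at z = 0. Lengths are in m, angles in rad, forces in N, time in s.
With the tool pointing down it reaches from about 0.375 to 0.9 m from the base axis. Payload 3.1 kg.
Tool frame: the origin (TCP) lies midway between the tips of the shut fingers; the grasp point (between the pads) lies 19 mm behind it (manip.grasp_offset is the distance from the TCP to the grasp point, in m); z points along the fingers, y is the line along which they close (so a half turn about z gives the same grasp; the last joint's range is limited). The gripper opens to 85 mm and grips with 20 to 120 N. Pads are 22 mm wide; open, the fingers measure 114 mm over their backs; the gripper's body (76 mm by 85 mm) begins 54 mm behind the grasp point. The pads swing forward as they close: fully open they stand 13 mm farther back than shut.
Start: joints at [-1.389, 0.527, 1.433, -0, 1.181, -0.178], TCP at [0.22, -0.585, 0.231] pointing down, gripper open.
Joint ranges: [-3.08, 3.08], [-0.75, 2.2], [0.22, 2.44], [-1.43, 4.57], [0, 2.65], [-2.85, 2.85]. Speed limits (rad/s): [2.79, 2.79, 3.14, 3.14, 3.14, 3.14].

INTERFACE

Orientations are given as a unit quaternion [x, y, z, w].
In Python, from station import sensors, cams, order, manip gives the robot as it stands.
- The arm moves only by the tool move_arm, never from a script. Its argument "targets" is a list of rows, each an object of numbers: "dx", "dy", "dz": the shift along the world's x, y, z normalised to -1 to 1, where 1 is 25 mm; "rx", "ry", "rz": the turn, a rotation vector about the world's x, y, z normalised to -1 to 1, where 1 is 30 degrees. A call has exactly 10 rows; each row shifts and turns the commanded pose from where the row before left it; what a row does not reach is not made up. A row lasts 1/8 s, in which the tool goes at most 62.5 mm and 10.7 degrees, less where a joint would pass 70% of its speed; a pose out of reach is approached as far as the arm can. A call with a number of a shift or a turn outside -1 to 1 is refused whole. A call with a gripper value outside its range is refused whole. "claw" is the opening in per cent of the stroke, from 0 (shut) to 100 (fully open), set as the call begins (left out, the last holds). The fingers move at their own pace and stop on an object; "newtons" is the grip in N (left out, the last holds). Time passes only in rows, so rows that do not move let the fingers close, or fill a call up. It gives the time, the measured TCP pose, the force, the opening and the grip force at its end, in the units of the state.
- sensors.sense(): the state, without advancing time (a new reading comes with each control period).
- cams.snapshot(name): name is "scene" or "top" or "wrist"; returns the picture (400x640x3 uint8, red, green, blue); there is no depth.
- cams.camera_model(name): a dict with "fx", "fy", "cx", "cy" (pixels), "extrinsics" (4x4, takes a point from world to camera coordinates). Camera axes: x right, y down, z forward; pixel columns grow to the right and rows downward; lengths in m; the calibration is good to about 2 mm. A picture is of the moment at which its call begins: read the wrist's pose just before it. camera_model takes no time and is no camera call; for the wrist camera it gives the pose at the moment of the call.
- order.sign_off(): hands the job in; it is judged then, once.
The state is a dict: "t": time; "q": joint angles; "qd": joint speeds; "tau": joint torques, N m; "tcp_pos": TCP position; "tool_rot": TCP orientation; "force": force on the tool from outside, world axes, zero at the start; "ft_torque": the same for the moment, N m; "finger_gap": opening from 0.0 (shut) to 1.0 (fully open); "gripper_force": force on a finger pad.
Only numpy, scipy, OpenCV 4.12 (cv2) and the standard library are available. Lean on these libraries where they do the work, as an engineer would, in place of code of your own. Each camera call takes 0.05 s, during which the arm holds its last target. There are 200 camera calls.

## Working session

There is one attempt and no reset: what is moved stays moved. The work goes in short steps, Python scripts to look and compute and a tool call to move; the robot and the scene stay as the last step left them, time stands still between calls to the robot, and variables do not carry over. Pictures are saved under pics/ and viewed, at most 10 in all, crops included, and the job is handed in when it is done.

Besides the shell and the picture viewer there is one more tool, called after ">>>" as name(argument=value, ...) on one line, values as JSON. move_arm: Moves the arm, as the interface text tells. Scaled input: -1 to 1 covers 25 mm each way for a shift and 30 degrees each way for a turn. Its arguments: {"type":"object","properties":{"targets":{"type":"array"},"claw":{"type":"number"},"newtons":{"type":"number"}},"required":["targets"]}

```bash
mkdir -p pics; cat > h.py <<'E'
import numpy as np,cv2
from station import sensors,cams,order,manip
def save(n,f):
    im=cams.snapshot(n); cv2.imwrite('pics/'+f,im[:,:,::-1]); return im
def ray(n,u,v,z):
    m=cams.camera_model(n);E=np.array(m['extrinsics']);R,t=E[:3,:3],E[:3,3]
    c=-R.T@t;d=R.T@np.array([(u-m['cx'])/m['fx'],(v-m['cy'])/m['fy'],1])
    return c+d*(z-c[2])/d[2]
def proj(n,p):
    m=cams.camera_model(n);E=np.array(m['extrinsics']);q=E[:3,:3]@np.array(p)+E[:3,3]
    return q[0]/q[2]*m['fx']+m['cx'],q[1]/q[2]*m['fy']+m['cy']
E
python3 - <<'E'
from h import *
save('top','top1.png');save('scene','scene1.png')
for n in('top','scene'):
    E=np.array(cams.camera_model(n)['extrinsics']);print(n,-E[:3,:3].T@E[:3,3],E[:3,:3].round(2).tolist())
s=sensors.sense();print(s['t'],s['tool_rot'],s['force'],manip.grasp_offset)
E
```

```text
top [0.43349228 0.02162419 1.06491253] [[0.01, -1.0, -0.01], [-0.99, -0.01, -0.12], [0.12, 0.01, -0.99]]
scene [1.34845526 0.23829262 0.69814584] [[-0.25, 0.97, -0.01], [0.54, 0.13, -0.83], [-0.8, -0.21, -0.56]]
0.1 [ 9.83860802e-01  1.78932724e-01 -6.53257030e-06 -1.00144900e-03] [ 1.12594652  0.63455754 -0.26388283] 0.0187
```

View pics/top1.png

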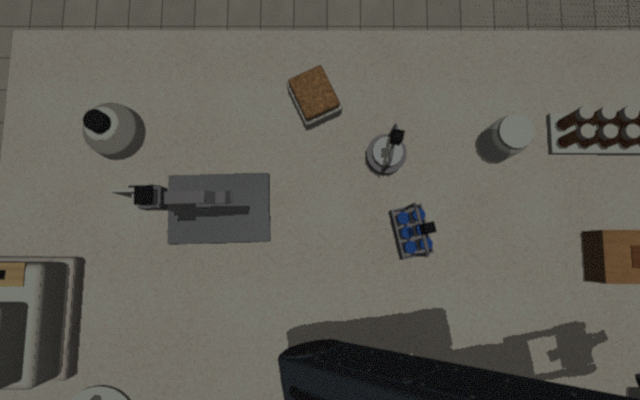

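View pics/scene1.png

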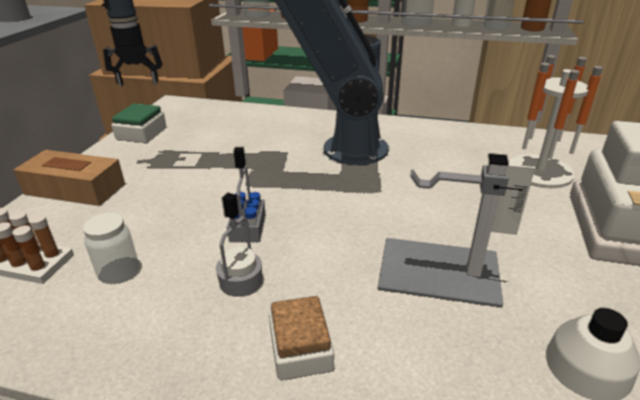

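```bash
python3 - <<'E'
from h import *
im=cv2.imread('pics/top1.png')
a=cv2.resize(im[190:270,375:455],None,fx=5,fy=5,interpolation=2)
b=cv2.resize(im[165:265,160:280],None,fx=3.3,fy=4,interpolation=2)
cv2.imwrite('pics/crop1.png',np.hstack([a,b[:400]]))
for z,ps in((.012,[(169,176),(270,173),(271,241),(169,244)]),(.218,[(428,228),(397,135)])):
    for p in ps: print(p,ray('top',*p,z).round(4))
E
```

```text
(169, 176) [0.6084 0.4097 0.012 ]
(270, 173) [0.6171 0.1594 0.012 ]
(271, 241) [0.4499 0.1535 0.012 ]
(169, 244) [0.4411 0.4015 0.012 ]
(428, 228) [ 0.4739 -0.1782  0.218 ]
(397, 135) [ 0.6595 -0.1207  0.218 ]
```

View pics/crop1.png

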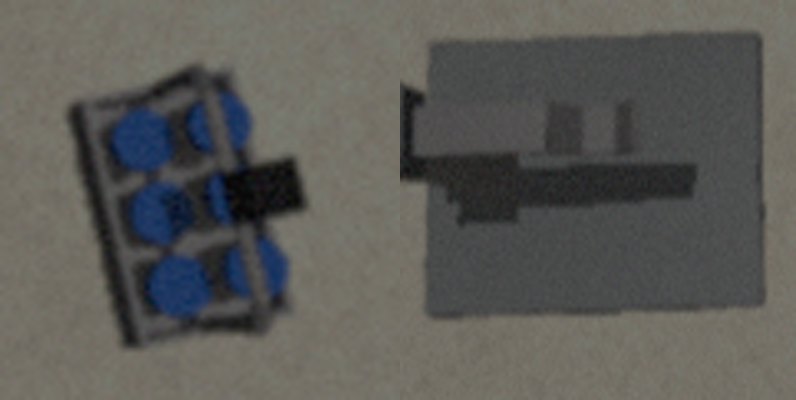

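```bash
python3 - <<'E'
from h import *
c=lambda x,y:(375+x/5,190+y/5); d=lambda x,y:(160+(x-400)/3.3,165+y/4)
yaw=lambda a,b:np.degrees(np.arctan2(*(b-a)[1::-1]))
a,b=ray('top',*c(265,325),.145),ray('top',*c(205,75),.145);print('bar',a,b,(a+b)/2,yaw(a,b),np.linalg.norm(a-b))
a,b=ray('top',*c(130,345),.045),ray('top',*c(78,105),.045);print('rim',a,b,yaw(a,b),np.linalg.norm(a-b))
print('knob',ray('top',*c(278,186),.218))
q=np.array([ray('top',*d(*p),.012) for p in((430,43),(760,33),(765,304),(427,317))])
w=np.array([[85,180],[85,-70],[-85,-70],[-85,180]])/1000
# rigid fit
A=q[:,:2];Ac=A-A.mean(0);wc=w-w.mean(0)
th=np.arctan2((wc[:,0]*Ac[:,1]-wc[:,1]*Ac[:,0]).sum(),(wc*Ac).sum());R=np.array([[np.cos(th),-np.sin(th)],[np.sin(th),np.cos(th)]])
o=A.mean(0)-R@w.mean(0);print('scale origin',o,np.degrees(th),(A-(w@R.T+o)).round(4).tolist())
print('hook floor',ray('top',*d(599,129),.22))
for y in(-.023,-.011,.011,.023):
    p=o+R@[0,y];print(y,proj('top',[*p,.22+(.024 if abs(y)>.02 else 0)]),proj('scene',[*p,.22]))
print(sensors.sense()['q'])
E
```

```text
bar [ 0.42070943 -0.19410671  0.145     ] [ 0.52615523 -0.17107543  0.145     ] [ 0.47343233 -0.18259107  0.145     ] 12.320944722796987 0.10793172941711679
rim [ 0.40966238 -0.15463     0.045     ] [ 0.52166538 -0.13191303  0.045     ] 11.46546088029235 0.11428356585208854
knob [ 0.47546644 -0.18330326  0.218     ]
scale origin [0.53091012 0.22732863] 2.04680024473718 [[-0.0004, -0.0007], [-0.0019, 0.0013], [0.0014, 0.0002], [0.0009, -0.0007]]
hook floor [0.53184854 0.22936841 0.22      ]
-0.023 (np.float64(230.30084320742822), np.float64(195.9152021161797)) (np.float64(410.3411841836131), np.float64(180.19239586428327))
-0.011 (np.float64(226.8836542662998), np.float64(197.5594084708713)) (np.float64(416.560710284377), np.float64(180.81406206383156))
0.011 (np.float64(215.75319926094545), np.float64(197.8965689953825)) (np.float64(428.03929317268904), np.float64(181.96139176142714))
0.023 (np.float64(206.36069207258026), np.float64(196.64105185974566)) (np.float64(434.3422333694291), np.float64(182.59139552933584))
[-1.38948862e+00  5.28407115e-01  1.43379753e+00 -1.10783165e-05
  1.18139093e+00 -1.78491381e-01]
```

>>> move_arm(targets=[{"dx": 0.6, "dy": 1, "dz": 0.2, "rz": -0.03}, {"dx": 0.6, "dy": 1, "dz": 0.2, "rz": -0.03}, {"dx": 0.6, "dy": 1, "dz": 0.2, "rz": -0.03}, {"dx": 0.6, "dy": 1, "dz": 0.2, "rz": -0.03}, {"dx": 0.6, "dy": 1, "dz": 0.2, "rz": -0.03}, {"dx": 0.6, "dy": 1, "dz": 0.2, "rz": -0.03}, {"dx": 0.6, "dy": 1, "dz": 0.2, "rz": -0.03}, {"dx": 0.6, "dy": 1, "dz": 0.2, "rz": -0.03}, {"dx": 0.6, "dy": 1, "dz": 0.2, "rz": -0.03}, {"dx": 0.6, "dy": 1, "dz": 0.2, "rz": -0.02}], claw=100)

```text
schema error: expected keys dx, dy, dz, rx, ry, rz
```

>>> move_arm(targets=[{"dx": 0.6, "dy": 0.8}, {"dx": 0.6, "dy": 0.8}, {"dx": 0.6, "dy": 0.8}, {"dx": 0.6, "dy": 0.8}, {"dx": 0.6, "dy": 0.8}, {"dx": 0.6, "dy": 0.8}, {"dx": 0.4, "dy": 0.8}, {"dy": 0.4}, {}, {}])

```text
schema error: expected keys dx, dy, dz, rx, ry, rz
```

```bash
python3 - <<'E'
from h import *
s=sensors.sense();print(s['t'],s['tcp_pos'],s['tool_rot'],s['force'])
for p in [(.4745,-.183,.218)]:print(proj('wrist',p))
save('wrist','w1.png')
E
```

```text
0.1 [ 0.21996365 -0.58431425  0.2304032 ] [ 9.83860802e-01  1.78932724e-01 -6.53257030e-06 -1.00144900e-03] [ 1.12594652  0.63455754 -0.26388283]
(np.float64(-1076.0695922583677), np.float64(-1464.2119152253242))
```

View pics/w1.png

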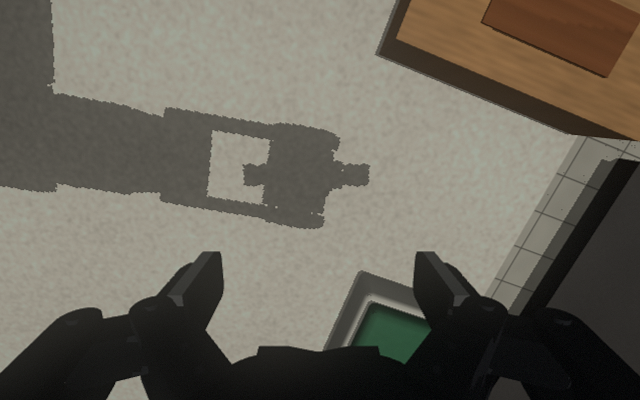

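The moves were refused because every row needs all six keys. This picture shows the start view only: bench, gripper shadow, and fingers at (220,255) and (420,255).

>>> move_arm(targets=[{"dx": 0.6, "dy": 1, "dz": 0.2, "rx": 0, "ry": 0, "rz": -0.03}, {"dx": 0.6, "dy": 1, "dz": 0.2, "rx": 0, "ry": 0, "rz": -0.03}, {"dx": 0.6, "dy": 1, "dz": 0.2, "rx": 0, "ry": 0, "rz": -0.03}, {"dx": 0.6, "dy": 1, "dz": 0.2, "rx": 0, "ry": 0, "rz": -0.03}, {"dx": 0.6, "dy": 1, "dz": 0.2, "rx": 0, "ry": 0, "rz": -0.03}, {"dx": 0.6, "dy": 1, "dz": 0.2, "rx": 0, "ry": 0, "rz": -0.03}, {"dx": 0.6, "dy": 1, "dz": 0.2, "rx": 0, "ry": 0, "rz": -0.03}, {"dx": 0.6, "dy": 1, "dz": 0.2, "rx": 0, "ry": 0, "rz": -0.03}, {"dx": 0.6, "dy": 1, "dz": 0.2, "rx": 0, "ry": 0, "rz": -0.03}, {"dx": 0.6, "dy": 1, "dz": 0.2, "rx": 0, "ry": 0, "rz": -0.02}], claw=100)

```text
t: 1.4
tcp_pos: [0.3704, -0.3339, 0.2813]
tool_rot: [0.995, 0.104, -0.0, -0.0]
force: [0.2, -0.8, -0.8]
finger_gap: 0.998
gripper_force: 0.0
```

>>> move_arm(targets=[{"dx": 0.6, "dy": 0.8, "dz": 0, "rx": 0, "ry": 0, "rz": 0}, {"dx": 0.6, "dy": 0.8, "dz": 0, "rx": 0, "ry": 0, "rz": 0}, {"dx": 0.6, "dy": 0.8, "dz": 0, "rx": 0, "ry": 0, "rz": 0}, {"dx": 0.6, "dy": 0.8, "dz": 0, "rx": 0, "ry": 0, "rz": 0}, {"dx": 0.6, "dy": 0.8, "dz": 0, "rx": 0, "ry": 0, "rz": 0}, {"dx": 0.6, "dy": 0.8, "dz": 0, "rx": 0, "ry": 0, "rz": 0}, {"dx": 0.4, "dy": 0.8, "dz": 0, "rx": 0, "ry": 0, "rz": 0}, {"dx": 0, "dy": 0.4, "dz": 0, "rx": 0, "ry": 0, "rz": 0}, {"dx": 0, "dy": 0, "dz": 0, "rx": 0, "ry": 0, "rz": 0}, {"dx": 0, "dy": 0, "dz": 0, "rx": 0, "ry": 0, "rz": 0}])

```text
t: 2.65
tcp_pos: [0.4698, -0.1855, 0.2813]
tool_rot: [0.995, 0.103, -0.0, 0.0]
force: [0.7, -0.7, 0.1]
finger_gap: 0.999
gripper_force: 0.0
```

```bash
python3 - <<'E'
from h import *
s=sensors.sense();print(s['t'],s['tcp_pos'],s['tool_rot'],s['force'])
for p in [(.4745,-.183,.218)]:print(proj('wrist',p))
save('wrist','w2.png')
E
```

```text
2.65 [ 0.46978282 -0.18554447  0.28134237] [ 9.94629800e-01  1.03496423e-01 -5.00114238e-05  2.19475765e-04] [ 0.65313943 -0.71996832  0.06022329]
(np.float64(316.55170300940637), np.float64(208.39444401793207))
```

View pics/w2.png

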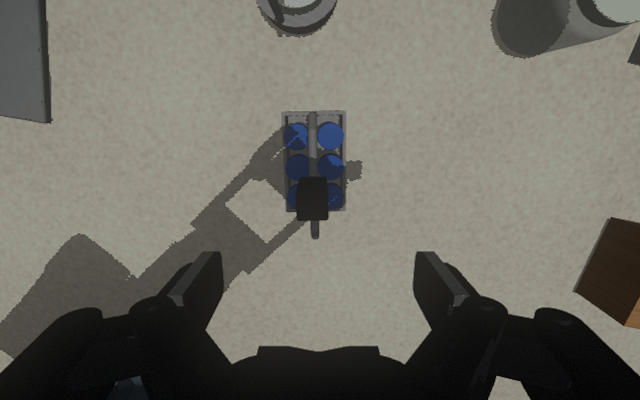

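>>> move_arm(targets=[{"dx": 0.24, "dy": 0.18, "dz": -0.4, "rx": 0, "ry": 0, "rz": 0}, {"dx": 0, "dy": 0, "dz": -0.6, "rx": 0, "ry": 0, "rz": 0}, {"dx": 0, "dy": 0, "dz": -0.6, "rx": 0, "ry": 0, "rz": 0}, {"dx": 0, "dy": 0, "dz": -0.6, "rx": 0, "ry": 0, "rz": 0}, {"dx": 0, "dy": 0, "dz": -0.6, "rx": 0, "ry": 0, "rz": 0}, {"dx": 0, "dy": 0, "dz": -0.6, "rx": 0, "ry": 0, "rz": 0}, {"dx": 0, "dy": 0, "dz": -0.6, "rx": 0, "ry": 0, "rz": 0}, {"dx": 0, "dy": 0, "dz": -0.36, "rx": 0, "ry": 0, "rz": 0}, {"dx": 0, "dy": 0, "dz": 0, "rx": 0, "ry": 0, "rz": 0}, {"dx": 0, "dy": 0, "dz": 0, "rx": 0, "ry": 0, "rz": 0}])

```text
t: 3.95
tcp_pos: [0.4764, -0.1807, 0.1726]
tool_rot: [0.995, 0.104, 0.0, 0.0]
force: [0.6, 0.2, 0.3]
finger_gap: 1.0
gripper_force: 0.0
```

>>> move_arm(targets=[{"dx": 0, "dy": 0, "dz": 0, "rx": 0, "ry": 0, "rz": 0}, {"dx": 0, "dy": 0, "dz": 0, "rx": 0, "ry": 0, "rz": 0}, {"dx": 0, "dy": 0, "dz": 0, "rx": 0, "ry": 0, "rz": 0}, {"dx": 0, "dy": 0, "dz": 0, "rx": 0, "ry": 0, "rz": 0}, {"dx": 0, "dy": 0, "dz": 0, "rx": 0, "ry": 0, "rz": 0}, {"dx": 0, "dy": 0, "dz": 0, "rx": 0, "ry": 0, "rz": 0}, {"dx": 0, "dy": 0, "dz": 0, "rx": 0, "ry": 0, "rz": 0}, {"dx": 0, "dy": 0, "dz": 0, "rx": 0, "ry": 0, "rz": 0}, {"dx": 0, "dy": 0, "dz": 0, "rx": 0, "ry": 0, "rz": 0}, {"dx": 0, "dy": 0, "dz": 0, "rx": 0, "ry": 0, "rz": 0}], claw=0, newtons=50)

```text
t: 5.2
tcp_pos: [0.4764, -0.1805, 0.1726]
tool_rot: [0.995, 0.104, 0.0, 0.0]
force: [0.9, 1.2, 5.9]
finger_gap: 0.254
gripper_force: 51.2
```

>>> move_arm(targets=[{"dx": 0, "dy": 0, "dz": 0.2, "rx": 0, "ry": 0, "rz": 0}, {"dx": 0, "dy": 0, "dz": 0.4, "rx": 0, "ry": 0, "rz": 0}, {"dx": 0, "dy": 0, "dz": 0.6, "rx": 0, "ry": 0, "rz": 0}, {"dx": 0, "dy": 0, "dz": 0.7, "rx": 0, "ry": 0, "rz": 0}, {"dx": 0, "dy": 0, "dz": 0.7, "rx": 0, "ry": 0, "rz": 0}, {"dx": 0, "dy": 0, "dz": 0.7, "rx": 0, "ry": 0, "rz": 0}, {"dx": 0, "dy": 0, "dz": 0.6, "rx": 0, "ry": 0, "rz": 0}, {"dx": 0, "dy": 0, "dz": 0.5, "rx": 0, "ry": 0, "rz": 0}, {"dx": 0, "dy": 0, "dz": 0.35, "rx": 0, "ry": 0, "rz": 0}, {"dx": 0, "dy": 0, "dz": 0.1, "rx": 0, "ry": 0, "rz": 0}])

```text
t: 6.45
tcp_pos: [0.4761, -0.1805, 0.2939]
tool_rot: [0.995, 0.104, 0.0, 0.0]
force: [-0.1, 0.9, -4.3]
finger_gap: 0.254
gripper_force: 50.0
```

>>> move_arm(targets=[{"dx": 0, "dy": 0.3, "dz": 0, "rx": 0, "ry": 0, "rz": -0.03}, {"dx": 0, "dy": 0.6, "dz": 0, "rx": 0, "ry": 0, "rz": -0.04}, {"dx": 0, "dy": 0.9, "dz": 0, "rx": 0, "ry": 0, "rz": -0.04}, {"dx": 0, "dy": 1, "dz": 0, "rx": 0, "ry": 0, "rz": -0.04}, {"dx": 0.2, "dy": 1, "dz": 0, "rx": 0, "ry": 0, "rz": -0.04}, {"dx": 0.4, "dy": 1, "dz": 0, "rx": 0, "ry": 0, "rz": -0.04}, {"dx": 0.5, "dy": 0.9, "dz": 0, "rx": 0, "ry": 0, "rz": -0.04}, {"dx": 0.5, "dy": 0.8, "dz": 0, "rx": 0, "ry": 0, "rz": -0.03}, {"dx": 0.4, "dy": 0.6, "dz": 0, "rx": 0, "ry": 0, "rz": -0.03}, {"dx": 0.2, "dy": 0.4, "dz": 0, "rx": 0, "ry": 0, "rz": 0}])

```text
t: 7.7
tcp_pos: [0.5309, 0.0083, 0.2928]
tool_rot: [1.0, 0.018, -0.001, -0.0]
force: [-1.1, -0.3, -4.0]
finger_gap: 0.249
gripper_force: 50.0
```

```bash
python3 - <<'E'
from h import *
s=sensors.sense();print(s['t'],s['tcp_pos'],s['tool_rot'],s['force'],s['ft_torque'],s['finger_gap'])
save('scene','s2.png')
p=s['tcp_pos'];im=cv2.imread('pics/s2.png')
cv2.imwrite('pics/s2c.png',cv2.resize(im[100:300,220:520],None,fx=2.6,fy=2.6,interpolation=2))
for dx,h in((0,.0),(0,.141),(-.056,.145),(.056,.145),(.06,0),(-.06,0)):
  print(dx,h,(np.array(proj('scene',[p[0]+dx,p[1],p[2]-.1726+h]))-[220,100])*2.6)
E
```

```text
7.7 [0.53089744 0.00826115 0.29284295] [ 9.99837687e-01  1.79979620e-02 -7.84229396e-04 -2.42771001e-04] [-1.09342457 -0.32861011 -4.03534055] [-0.00263568  0.04608496  0.05431598] 0.249146576579388
0 0.0 [245.68984244 283.22268891]
0 0.141 [242.43979504 131.3244023 ]
-0.056 0.145 [260.59542706  95.53873385]
0.056 0.145 [222.26095065 160.86340021]
0.06 0 [226.04504205 324.69343703]
-0.06 0 [263.57270908 245.47143445]
```

View pics/s2c.png

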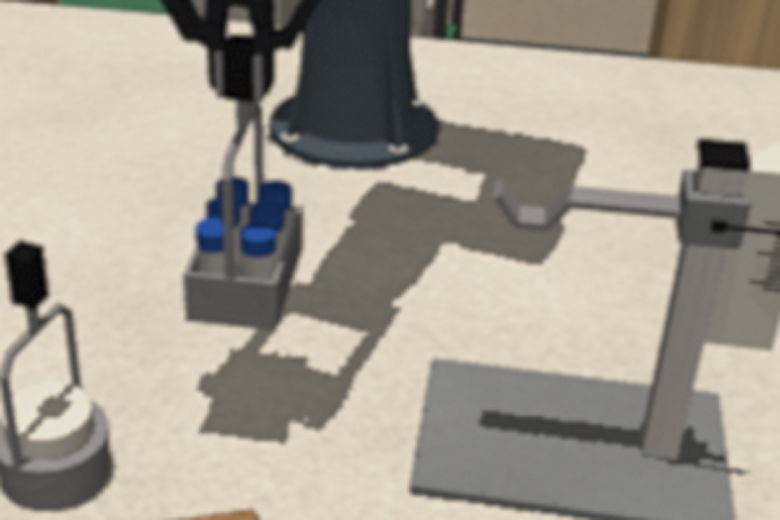

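>>> move_arm(targets=[{"dx": 0, "dy": 0.4, "dz": 0.02, "rx": 0, "ry": 0, "rz": 0}, {"dx": 0, "dy": 0.9, "dz": 0.02, "rx": 0, "ry": 0, "rz": 0}, {"dx": 0, "dy": 1, "dz": 0, "rx": 0, "ry": 0, "rz": 0}, {"dx": 0, "dy": 1, "dz": 0, "rx": 0, "ry": 0, "rz": 0}, {"dx": 0, "dy": 1, "dz": 0, "rx": 0, "ry": 0, "rz": 0}, {"dx": 0, "dy": 1, "dz": 0, "rx": 0, "ry": 0, "rz": 0}, {"dx": 0, "dy": 1, "dz": 0, "rx": 0, "ry": 0, "rz": 0}, {"dx": 0, "dy": 0.8, "dz": 0, "rx": 0, "ry": 0, "rz": 0}, {"dx": 0, "dy": 0.6, "dz": 0, "rx": 0, "ry": 0, "rz": 0}, {"dx": 0, "dy": 0.5, "dz": 0, "rx": 0, "ry": 0, "rz": 0}])

```text
t: 9.0
tcp_pos: [0.531, 0.2126, 0.2945]
tool_rot: [1.0, 0.018, -0.0, 0.0]
force: [-0.8, -0.4, -4.8]
finger_gap: 0.252
gripper_force: 50.0
```

>>> move_arm(targets=[{"dx": 0, "dy": 0.3, "dz": 0, "rx": 0, "ry": 0, "rz": 0}, {"dx": 0, "dy": 0.2, "dz": 0, "rx": 0, "ry": 0, "rz": 0}, {"dx": 0, "dy": 0.1, "dz": 0, "rx": 0, "ry": 0, "rz": 0}, {"dx": 0, "dy": 0, "dz": 0, "rx": 0, "ry": 0, "rz": 0}, {"dx": 0, "dy": 0, "dz": 0, "rx": 0, "ry": 0, "rz": 0}, {"dx": 0, "dy": 0, "dz": 0, "rx": 0, "ry": 0, "rz": 0}, {"dx": 0, "dy": 0, "dz": 0, "rx": 0, "ry": 0, "rz": 0}, {"dx": 0, "dy": 0, "dz": 0, "rx": 0, "ry": 0, "rz": 0}, {"dx": 0, "dy": 0, "dz": 0, "rx": 0, "ry": 0, "rz": 0}, {"dx": 0, "dy": 0, "dz": 0, "rx": 0, "ry": 0, "rz": 0}])

```text
t: 10.25
tcp_pos: [0.5311, 0.2271, 0.2946]
tool_rot: [1.0, 0.018, 0.0, -0.0]
force: [1.3, -0.9, -4.5]
finger_gap: 0.251
gripper_force: 50.0
```

```bash
python3 - <<'E'
from h import *
s=sensors.sense();print(s['t'],s['tcp_pos'],s['tool_rot'],s['force'],s['ft_torque'],s['finger_gap'])
save('scene','s3.png')
im=cv2.imread('pics/s3.png')
cv2.imwrite('pics/s3c.png',cv2.resize(im[90:270,350:530],None,fx=3.3,fy=3.3,interpolation=2))
E
```

```text
10.25 [0.53108468 0.22708027 0.29455471] [ 9.99845096e-01  1.76006714e-02  1.40738277e-05 -8.20142804e-06] [ 1.34526559 -0.9036481  -4.52859886] [-0.05567802 -0.00997423  0.02860343] 0.2506340141260799
```

View pics/s3c.png

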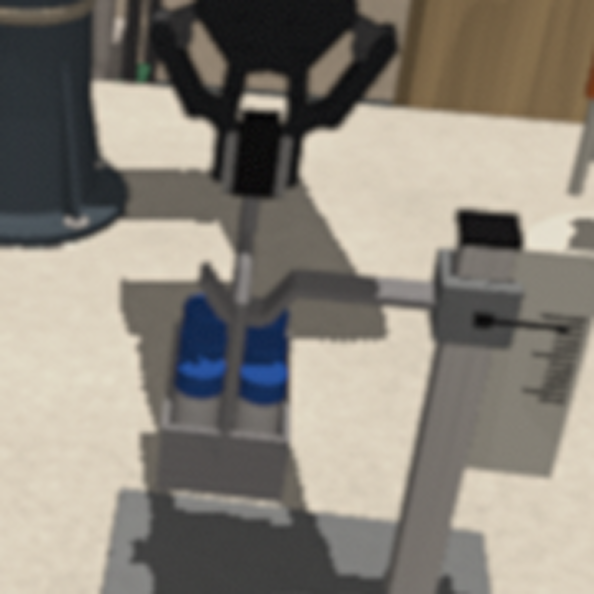

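>>> move_arm(targets=[{"dx": 0, "dy": 0.03, "dz": -0.1, "rx": 0, "ry": 0, "rz": 0}, {"dx": 0, "dy": 0.03, "dz": -0.2, "rx": 0, "ry": 0, "rz": 0}, {"dx": 0, "dy": 0, "dz": -0.2, "rx": 0, "ry": 0, "rz": 0}, {"dx": 0, "dy": 0, "dz": -0.2, "rx": 0, "ry": 0, "rz": 0}, {"dx": 0, "dy": 0, "dz": -0.2, "rx": 0, "ry": 0, "rz": 0}, {"dx": 0, "dy": 0, "dz": -0.2, "rx": 0, "ry": 0, "rz": 0}, {"dx": 0, "dy": 0, "dz": -0.2, "rx": 0, "ry": 0, "rz": 0}, {"dx": 0, "dy": 0, "dz": -0.1, "rx": 0, "ry": 0, "rz": 0}, {"dx": 0, "dy": 0, "dz": 0, "rx": 0, "ry": 0, "rz": 0}, {"dx": 0, "dy": 0, "dz": 0, "rx": 0, "ry": 0, "rz": 0}])

```text
t: 11.55
tcp_pos: [0.5312, 0.2286, 0.2598]
tool_rot: [1.0, 0.018, 0.0, -0.0]
force: [0.2, -0.1, -4.3]
finger_gap: 0.255
gripper_force: 50.0
```

```bash
cat >> h.py <<'E'
def avg(n=12):
    F=[]
    for _ in range(n): cams.snapshot('top'); s=sensors.sense(); F.append(np.r_[s['force'],s['ft_torque']])
    print(s['t'],s['tcp_pos'].round(4) if hasattr(s['tcp_pos'],'round') else s['tcp_pos'],'F',np.mean(F,0).round(3),'sd',np.std(F,0).round(3))
E
python3 -c "
from h import *
avg()"
```

```text
12.15 [0.5311 0.2285 0.2596] F [-8.60e-02 -5.00e-02 -4.68e+00  7.00e-03  3.00e-03 -2.00e-03] sd [0.564 0.495 0.427 0.051 0.027 0.023]
```

>>> move_arm(targets=[{"dx": 0, "dy": 0, "dz": -0.05, "rx": 0, "ry": 0, "rz": 0}, {"dx": 0, "dy": 0, "dz": -0.1, "rx": 0, "ry": 0, "rz": 0}, {"dx": 0, "dy": 0, "dz": -0.1, "rx": 0, "ry": 0, "rz": 0}, {"dx": 0, "dy": 0, "dz": -0.1, "rx": 0, "ry": 0, "rz": 0}, {"dx": 0, "dy": 0, "dz": -0.1, "rx": 0, "ry": 0, "rz": 0}, {"dx": 0, "dy": 0, "dz": -0.1, "rx": 0, "ry": 0, "rz": 0}, {"dx": 0, "dy": 0, "dz": -0.1, "rx": 0, "ry": 0, "rz": 0}, {"dx": 0, "dy": 0, "dz": -0.1, "rx": 0, "ry": 0, "rz": 0}, {"dx": 0, "dy": 0, "dz": -0.1, "rx": 0, "ry": 0, "rz": 0}, {"dx": 0, "dy": 0, "dz": -0.05, "rx": 0, "ry": 0, "rz": 0}])

```text
t: 13.4
tcp_pos: [0.5311, 0.2285, 0.237]
tool_rot: [1.0, 0.018, -0.0, 0.0]
force: [-0.9, -0.3, -2.2]
finger_gap: 0.25
gripper_force: 50.2
```

```bash
python3 -c "
from h import *
avg()
im=save('scene','s4.png')[:,:,::-1]
cv2.imwrite('pics/s4c.png',cv2.resize(im[90:290,350:550],None,fx=3,fy=3,interpolation=2))"
```

```text
14.0 [0.531  0.2285 0.2371] F [-1.41  -0.087 -1.875 -0.061  0.186  0.011] sd [0.687 0.442 0.356 0.035 0.038 0.034]
```

View pics/s4c.png

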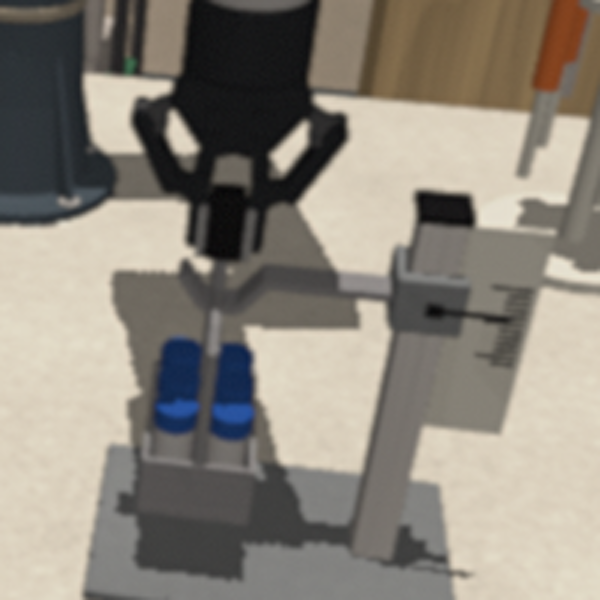

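>>> move_arm(targets=[{"dx": -0.02, "dy": 0, "dz": -0.04, "rx": 0, "ry": 0, "rz": 0}, {"dx": -0.02, "dy": 0, "dz": -0.06, "rx": 0, "ry": 0, "rz": 0}, {"dx": 0, "dy": 0, "dz": -0.06, "rx": 0, "ry": 0, "rz": 0}, {"dx": 0, "dy": 0, "dz": -0.06, "rx": 0, "ry": 0, "rz": 0}, {"dx": 0, "dy": 0, "dz": -0.06, "rx": 0, "ry": 0, "rz": 0}, {"dx": 0, "dy": 0, "dz": -0.06, "rx": 0, "ry": 0, "rz": 0}, {"dx": 0, "dy": 0, "dz": -0.04, "rx": 0, "ry": 0, "rz": 0}, {"dx": 0, "dy": 0, "dz": -0.02, "rx": 0, "ry": 0, "rz": 0}, {"dx": 0, "dy": 0, "dz": 0, "rx": 0, "ry": 0, "rz": 0}, {"dx": 0, "dy": 0, "dz": 0, "rx": 0, "ry": 0, "rz": 0}])

```text
t: 15.3
tcp_pos: [0.5303, 0.2286, 0.2272]
tool_rot: [1.0, 0.018, 0.0, -0.0]
force: [2.3, -0.6, -1.0]
finger_gap: 0.253
gripper_force: 50.5
```

```bash
python3 -c "
from h import *
avg(16)"
```

```text
16.1 [0.53   0.2286 0.2271] F [ 2.756 -0.181 -0.407 -0.067 -0.556 -0.009] sd [0.456 0.547 0.534 0.035 0.03  0.021]
```

>>> move_arm(targets=[{"dx": 0.013, "dy": 0, "dz": -0.02, "rx": 0, "ry": 0, "rz": 0}, {"dx": 0.013, "dy": 0, "dz": -0.02, "rx": 0, "ry": 0, "rz": 0}, {"dx": 0, "dy": 0, "dz": -0.02, "rx": 0, "ry": 0, "rz": 0}, {"dx": 0, "dy": 0, "dz": -0.02, "rx": 0, "ry": 0, "rz": 0}, {"dx": 0, "dy": 0, "dz": -0.02, "rx": 0, "ry": 0, "rz": 0}, {"dx": 0, "dy": 0, "dz": -0.01, "rx": 0, "ry": 0, "rz": 0}, {"dx": 0, "dy": 0, "dz": 0, "rx": 0, "ry": 0, "rz": 0}, {"dx": 0, "dy": 0, "dz": 0, "rx": 0, "ry": 0, "rz": 0}, {"dx": 0, "dy": 0, "dz": 0, "rx": 0, "ry": 0, "rz": 0}, {"dx": 0, "dy": 0, "dz": 0, "rx": 0, "ry": 0, "rz": 0}])

```text
t: 17.35
tcp_pos: [0.5303, 0.2286, 0.2242]
tool_rot: [1.0, 0.018, -0.001, -0.0]
force: [-1.3, -0.5, 0.2]
finger_gap: 0.251
gripper_force: 50.6
```

```bash
python3 -c "
from h import *
avg(20)"
```

```text
18.35 [0.5304 0.2285 0.2242] F [-2.21   0.616  0.046  0.126  0.39  -0.005] sd [0.718 0.472 0.394 0.025 0.114 0.031]
```

>>> move_arm(targets=[{"dx": -0.012, "dy": 0, "dz": 0, "rx": 0, "ry": 0, "rz": 0}, {"dx": 0, "dy": 0, "dz": 0, "rx": 0, "ry": 0, "rz": 0}, {"dx": 0, "dy": 0, "dz": 0, "rx": 0, "ry": 0, "rz": 0}, {"dx": 0, "dy": 0, "dz": 0, "rx": 0, "ry": 0, "rz": 0}, {"dx": 0, "dy": 0, "dz": 0, "rx": 0, "ry": 0, "rz": 0}, {"dx": 0, "dy": 0, "dz": 0, "rx": 0, "ry": 0, "rz": 0}, {"dx": 0, "dy": 0, "dz": 0, "rx": 0, "ry": 0, "rz": 0}, {"dx": 0, "dy": 0, "dz": 0, "rx": 0, "ry": 0, "rz": 0}, {"dx": 0, "dy": 0, "dz": 0, "rx": 0, "ry": 0, "rz": 0}, {"dx": 0, "dy": 0, "dz": 0, "rx": 0, "ry": 0, "rz": 0}], claw=0, newtons=20)

```text
t: 19.6
tcp_pos: [0.5304, 0.2285, 0.2243]
tool_rot: [1.0, 0.018, -0.0, 0.0]
force: [-3.2, 1.6, 0.6]
finger_gap: 0.251
gripper_force: 50.5
```

```bash
python3 -c "
from h import *
avg(20)
im=save('scene','s5.png')[:,:,::-1]
cv2.imwrite('pics/s5c.png',cv2.resize(im[90:290,350:550],None,fx=3,fy=3,interpolation=2))"
```

```text
20.6 [0.5304 0.2285 0.2243] F [-2.982  0.611 -0.204  0.136  0.601 -0.013] sd [0.464 0.431 0.601 0.025 0.025 0.026]
```

View pics/s5c.png

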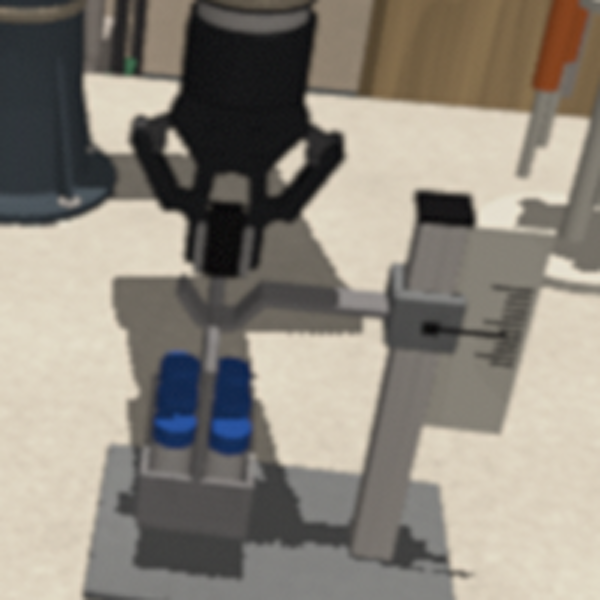

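>>> move_arm(targets=[{"dx": -0.016, "dy": 0, "dz": 0, "rx": 0, "ry": 0, "rz": 0}, {"dx": 0, "dy": 0, "dz": 0, "rx": 0, "ry": 0, "rz": 0}, {"dx": 0, "dy": 0, "dz": 0, "rx": 0, "ry": 0, "rz": 0}, {"dx": 0, "dy": 0, "dz": 0, "rx": 0, "ry": 0, "rz": 0}, {"dx": 0, "dy": 0, "dz": 0, "rx": 0, "ry": 0, "rz": 0}, {"dx": 0, "dy": 0, "dz": 0, "rx": 0, "ry": 0, "rz": 0}, {"dx": 0, "dy": 0, "dz": 0, "rx": 0, "ry": 0, "rz": 0}, {"dx": 0, "dy": 0, "dz": 0, "rx": 0, "ry": 0, "rz": 0}, {"dx": 0, "dy": 0, "dz": 0, "rx": 0, "ry": 0, "rz": 0}, {"dx": 0, "dy": 0, "dz": 0, "rx": 0, "ry": 0, "rz": 0}])

```text
t: 21.9
tcp_pos: [0.5303, 0.2286, 0.2244]
tool_rot: [1.0, 0.018, 0.0, -0.0]
force: [-0.8, 0.5, 0.0]
finger_gap: 0.25
gripper_force: 50.5
```

```bash
python3 -c "
from h import *
avg(16)"
```

```text
22.7 [0.5302 0.2286 0.2244] F [-0.568  0.631  0.051  0.109  0.113 -0.002] sd [0.513 0.54  0.495 0.025 0.054 0.025]
```

>>> move_arm(targets=[{"dx": 0, "dy": 0, "dz": 0, "rx": 0, "ry": 0, "rz": 0}, {"dx": 0, "dy": 0, "dz": 0, "rx": 0, "ry": 0, "rz": 0}, {"dx": 0, "dy": 0, "dz": 0, "rx": 0, "ry": 0, "rz": 0}, {"dx": 0, "dy": 0, "dz": 0, "rx": 0, "ry": 0, "rz": 0}, {"dx": 0, "dy": 0, "dz": 0, "rx": 0, "ry": 0, "rz": 0}, {"dx": 0, "dy": 0, "dz": 0, "rx": 0, "ry": 0, "rz": 0}, {"dx": 0, "dy": 0, "dz": 0, "rx": 0, "ry": 0, "rz": 0}, {"dx": 0, "dy": 0, "dz": 0, "rx": 0, "ry": 0, "rz": 0}, {"dx": 0, "dy": 0, "dz": 0, "rx": 0, "ry": 0, "rz": 0}, {"dx": 0, "dy": 0, "dz": 0, "rx": 0, "ry": 0, "rz": 0}], claw=70)

```text
t: 23.95
tcp_pos: [0.53, 0.2285, 0.2243]
tool_rot: [1.0, 0.018, -0.0, -0.0]
force: [-0.3, -0.1, 0.4]
finger_gap: 0.698
gripper_force: 0.0
```

```bash
python3 -c "
from h import *
im=save('scene','s6.png')[:,:,::-1]
s=sensors.sense();print(s['t'],s['force'],s['finger_gap'])
cv2.imwrite('pics/s6c.png',cv2.resize(im[90:290,350:550],None,fx=3,fy=3,interpolation=2))"
```

```text
24.0 [ 0.90829264 -0.67947852  0.13533159] 0.7014148824858388
```

View pics/s6c.png

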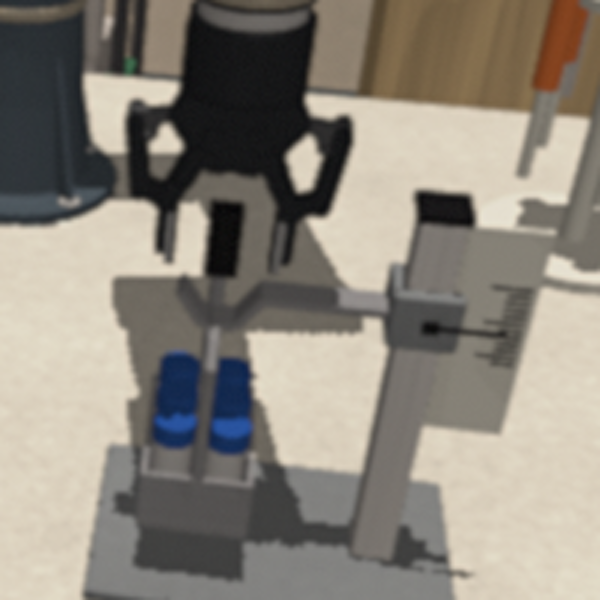

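The fingers are open and clear of the knob. The carrier hasn't moved and the pointer is still at (505,333) in the crop. Next I retreat straight up.

>>> move_arm(targets=[{"dx": 0, "dy": 0, "dz": 0.2, "rx": 0, "ry": 0, "rz": 0}, {"dx": 0, "dy": 0, "dz": 0.4, "rx": 0, "ry": 0, "rz": 0}, {"dx": 0, "dy": 0, "dz": 0.6, "rx": 0, "ry": 0, "rz": 0}, {"dx": 0, "dy": 0, "dz": 0.8, "rx": 0, "ry": 0, "rz": 0}, {"dx": 0, "dy": 0, "dz": 0.8, "rx": 0, "ry": 0, "rz": 0}, {"dx": 0, "dy": 0, "dz": 0.8, "rx": 0, "ry": 0, "rz": 0}, {"dx": 0, "dy": 0, "dz": 0.6, "rx": 0, "ry": 0, "rz": 0}, {"dx": 0, "dy": 0, "dz": 0.4, "rx": 0, "ry": 0, "rz": 0}, {"dx": 0, "dy": 0, "dz": 0, "rx": 0, "ry": 0, "rz": 0}, {"dx": 0, "dy": 0, "dz": 0, "rx": 0, "ry": 0, "rz": 0}])

```text
t: 25.25
tcp_pos: [0.5296, 0.2285, 0.3386]
tool_rot: [1.0, 0.018, -0.001, 0.0]
force: [-0.9, 0.7, -0.3]
finger_gap: 0.698
gripper_force: 0.0
```

```bash
python3 -c "
from h import *
a=cv2.imread('pics/s6.png').astype(int)
for i in range(4):
    im=cams.snapshot('scene')[:,:,::-1].astype(int)
    d=abs(im-a).max(2); print('carrier',d[200:275,395:436].mean().round(2),'ptr',d[185:210,480:530].mean().round(2),'bg',d[300:380,200:300].mean().round(2)); a=im
    for _ in range(3): cams.snapshot('top')
print(sensors.sense()['t'],sensors.sense()['tcp_pos'])"
```

```text
carrier 5.61 ptr 3.31 bg 5.34
carrier 1.11 ptr 0.94 bg 0.82
carrier 1.06 ptr 0.92 bg 0.82
carrier 1.09 ptr 0.95 bg 0.83
26.05 [0.53001402 0.22853809 0.33931426]
```

The carrier and pointer are still: frame-to-frame change is at the level of the background noise. Handing in.

```bash
python3 -c "
from h import *
print(order.sign_off())"
```

```text
the job is handed in; nothing more can be done
None
```

The rectangular carrier hangs level and still on the spring balance, released only once the wrist force read about zero; the round carrier was left alone, and the job was handed in at about 26 s (limit 51 s).

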